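# Make up a power-board kit in the kit tray

## Task

Make up one kit in the aluminium tray: put the long terminal block, the thick capacitor, the finned heat sink and the transformer into the tray, each upright and fully down in the pocket of its own shape (long, round, square, short oblong). Set them down rather than dropping them, and leave the short terminal block and the thin capacitor standing where they are.

Things in the scene. Friction and masses are not known exactly. Their poses are not given: they have to be found in the camera images.
- term_long_mid (a point): The long terminal block: white plastic block with a row of nine screws on top, 24 mm (x) by 90 mm (y) by 44 mm high, flat sides. Loose, upright. Point: its centre, half-way up. Grip it with the fingertips at least 9 mm above its underside, to clear the insert.
- cap_thick_mid (a point): The thick capacitor: upright black cylinder with a bare aluminium top, 35 mm diameter, 50 mm high. Loose, upright. Point: its centre, half-way up. Grip it with the fingertips at least 9 mm above its underside, to clear the insert.
- heatsink_mid (a point): The heat sink: bare aluminium, 44 by 44 mm, 44 mm high, six upright fins that run along its y on an 8 mm base; the outer fins' flat faces look to -x and +x. Loose, upright. Point: its centre, half-way up. Grip it with the fingertips at least 9 mm above its underside, to clear the insert.
- transformer_mid (a point): The transformer: dark laminated steel core 26 mm (x) by 60 mm (y), 44 mm high, with a copper-coloured coil 36 mm (x) by 36 mm (y) round its middle from 4 to 38 mm height, on a black foot 36 by 60 mm, 4 mm thick. Gripped across the coil it is 36 mm wide (along x). Loose, upright. Point: its centre, half-way up. Grip it with the fingertips at least 9 mm above its underside, to clear the insert.
- term_short_mid (a point): The short terminal block, not part of the kit: as the long one but five screws, 24 mm (x) by 50 mm (y) by 44 mm high. Loose. Point: its centre, half-way up.
- cap_thin_mid (a point): The thin capacitor, not part of the kit: as the thick one but 22 mm diameter, 40 mm high. Loose. Point: its centre, half-way up.
- nest_long: Insert with the long narrow pocket, 38 mm (x) by 104 mm (y), for the long terminal block. Grey plate 80 mm (x) by 120 mm (y), 13 mm thick, fixed. Origin: centre of its underside, 4 mm above the bench. Pocket centred, 7 mm deep, its dark floor 6 mm above the origin; z up. The four inserts fill the 2 by 2 cells (82 mm apart in x, 122 mm in y) of one fixed aluminium kit tray, 172 by 252 mm, rim 14 mm high.
- nest_round: Insert with the round pocket, 49 mm diameter, for the thick capacitor. Grey plate 80 mm (x) by 120 mm (y), 13 mm thick, fixed. Origin: centre of its underside, 4 mm above the bench. Pocket centred, 7 mm deep, its dark floor 6 mm above the origin; z up.
- nest_square: Insert with the square pocket, 58 by 58 mm, for the heat sink. Grey plate 80 mm (x) by 120 mm (y), 13 mm thick, fixed. Origin: centre of its underside, 4 mm above the bench. Pocket centred, 7 mm deep, its dark floor 6 mm above the origin; z up.
- nest_oblong: Insert with the short oblong pocket, 50 mm (x) by 74 mm (y), for the transformer. Grey plate 80 mm (x) by 120 mm (y), 13 mm thick, fixed. Origin: centre of its underside, 4 mm above the bench. Pocket centred, 7 mm deep, its dark floor 6 mm above the origin; z up.
Things that resemble listed ones, but are neither listed nor needed, are in the scene too. What is shaped like the nest_oblong but purple or yellow is not meant.

How it is judged:
At the end, for the whole second after the job is handed in: Each of the four kit parts stands upright (within 0.1 rad) on the floor of its own pocket (centre within 12 mm of the pocket's centre sideways, not more than 3 mm above seated height) and at rest; the short terminal block and thin capacitor still stand upright within 30 mm of where they began (horizontal distance between term_long_mid and nest_long below 0.012 m and z of term_long_mid in the frame of nest_long below 0.031 m and angle between each of term_long_mid, cap_thick_mid, heatsink_mid, transformer_mid, term_short_mid, cap_thin_mid's own z axis and vertical below 0.1 rad and linear speed of each of term_long, cap_thick, heatsink, transformer below 0.02 m/s and angular speed of each of term_long, cap_thick, heatsink, transformer below 0.2 rad/s and horizontal distance between cap_thick_mid and nest_round below 0.012 m and z of cap_thick_mid in the frame of nest_round below 0.034 m and horizontal distance between heatsink_mid and nest_square below 0.012 m and z of heatsink_mid in the frame of nest_square below 0.031 m and horizontal distance between transformer_mid and nest_oblong below 0.012 m and z of transformer_mid in the frame of nest_oblong below 0.031 m and distance of each of term_short_mid, cap_thin_mid from where it was at the start of the episode below 0.03 m); the robot touches nothing.
It fails at once if a kit part is dropped (falls free faster than 0.7 m/s, about 25 mm) ((linear speed of term_long above 0.7 m/s and contact force between term_long and the fingers below 0.05 N) or (linear speed of cap_thick above 0.7 m/s and contact force between cap_thick and the fingers below 0.05 N) or (linear speed of heatsink above 0.7 m/s and contact force between heatsink and the fingers below 0.05 N) or (linear speed of transformer above 0.7 m/s and contact force between transformer and the fingers below 0.05 N)).
It fails at once if the short terminal block is moved more than 30 mm from where it stood (distance of term_short_mid from where it was at the start of the episode above 0.03 m).
It fails at once if the thin capacitor is moved more than 30 mm from where it stood (distance of cap_thin_mid from where it was at the start of the episode above 0.03 m).
It also fails if it takes over 112 s, if anything falls off the work surface, if the arm or the gripper's body presses on something with over 40 N, if the wrist force passes 120 N, or if a joint passes its speed limit or range.

## Robot

A 6-joint arm with a two-finger parallel gripper is mounted at the origin on the work surface. World frame = base frame: x ahead of the robot, y to its left, z up, the work surface at z = 0. Lengths are in m, angles in rad, forces in N, time in s.
With the tool pointing down it reaches from about 0.35 to 0.875 m from the base axis. Payload 15.5 kg.
Tool frame: the origin (TCP) lies at the very end of the fingers, on their centre line; the grasp point (between the pads) lies 19 mm behind it; x points along the fingers, y is the direction in which the jaws open and shut, and the axes are right-handed (so a half turn about x gives the same grasp; the last joint's range is limited). The gripper opens to 85 mm and grips with 20 to 120 N. Pads are 22 mm wide; open, the fingers measure 114 mm over their backs; the gripper's body (76 mm by 85 mm) begins 54 mm behind the grasp point. The pads swing forward as they close: fully open they stand 13 mm farther back than shut.
Start: joints at [1.206, 0.494, 1.345, -0, 1.302, -0.096], TCP at [0.166, 0.603, 0.231] pointing down, gripper open.
Joint ranges: [-2.91, 2.91], [-0.82, 2.16], [0.22, 2.67], [-1.22, 4.37], [0.12, 2.79], [-3.08, 3.08]. Speed limits (rad/s): [1.89, 1.89, 2.57, 3.01, 3.01, 3.01].

## Interface

Orientations are given as a 3x3 rotation matrix whose columns are the frame's x, y, z axes.
In Python, from plant import manip gives the robot as it stands.
- The arm moves only by the shell command python3 -m handwheel 'ROWS'. ROWS is JSON, a list of rows, each a list of 3 entries, a list of its own where there are three numbers: the gripper command: -1 is shut, 1 is fully open, values between are in proportion, then the shift along the tool's x, y, z in mm, then the turn, a rotation vector about the tool's x, y, z in degrees. A call has 1 to 10 rows; each row shifts and turns the commanded pose from where the row before left it, along the tool's axes as they then stand; what a row does not reach is not made up. A row lasts 1/8 s, in which the tool goes at most 62.5 mm and 10.7 degrees, less where a joint would pass 70% of its speed; a pose out of reach is approached as far as the arm can. A call with a gripper value outside its range is refused whole. The fingers move at their own pace and stop on an object; the grip force is fixed at half the most. Time passes only in rows, so rows that do not move let the fingers close. It gives the time, the measured TCP pose, the force and the opening at its end, in the units of the state.
- manip.read_state(): the state, without advancing time (a new reading comes with each control period).
- manip.read_camera(name): name is "scene" or "side" or "wrist"; returns a dict with "image" (400x640x3 uint8, red, green, blue), "intrinsics" (3x3 intrinsics, pixels), "k1" (the pictures are not rectified: a ray, as slopes to the right and down, at radius r is drawn at 1 + k1 r^2 times it, then the intrinsics apply), "view" (4x4, takes a point from world to camera coordinates). Camera axes: x right, y up, looking along -z (the intrinsics and any distortion apply to the point x, -y, -z); pixel columns grow to the right and rows downward; lengths in m; the calibration is good to about 2 mm. A picture is of the moment at which its call begins. There is no depth.
- manip.hand_in(): hands the job in, once; it reports no verdict.
The state is a dict: "clock": time; "joints": joint angles; "joint_velocities": joint speeds; "joint_torque": joint torques, N m; "tcp_pos": TCP position; "ee_rot": TCP orientation; "wrist_force": force on the tool from outside, world axes, zero at the start; "moment": the same for the moment, N m; "gripper_width": finger opening in m.
Only numpy, scipy, OpenCV 4.12 (cv2) and the standard library are available. Lean on these libraries where they do the work, as an engineer would, in place of code of your own. Each camera call takes 0.05 s, during which the arm holds its last target. There are 200 camera calls.

## Working session

There is one attempt and no reset: what is moved stays moved. The work goes in short steps, Python scripts to look and compute and a shell command to move; the robot and the scene stay as the last step left them, time stands still between calls to the robot, and variables do not carry over. Pictures are saved under pics/ and viewed, about 12 in all and at most 16, crops included, and the job is handed in when it is done.

```bash
mkdir -p pics; ls
cat > h.py <<'E'
import numpy as np, cv2
from plant import manip
def cam(n):
    d=manip.read_camera(n); return {k:np.array(v) if k!='k1' else v for k,v in d.items()}
def save(n,f): 
    d=cam(n); cv2.imwrite('pics/'+f,d['image'][:,:,::-1]); np.save('pics/'+f+'.npy',d,allow_pickle=True); return d
def load(f): return np.load('pics/'+f+'.npy',allow_pickle=True).item()
def ray(d,uv,z):
    uv=np.atleast_2d(np.array(uv,float)); K=d['intrinsics']; V=d['view']
    s=cv2.undistortPoints(uv[:,None],K.astype(float),np.array([d['k1'],0,0,0.]))[:,0]
    dirs=np.c_[s[:,0],-s[:,1],-np.ones(len(s))]@V[:3,:3]
    c=-V[:3,:3].T@V[:3,3]; t=(z-c[2])/dirs[:,2]
    return c+dirs*t[:,None]
E
python3 - <<'E'
from h import *
for n in('scene','side','wrist'):
    d=save(n,n+'0.png'); V=d['view']; print(n,d['k1'],d['intrinsics'].round(1).tolist(),(-V[:3,:3].T@V[:3,3]).round(3))
s=manip.read_state(); print(s['clock'],s['tcp_pos'],s['ee_rot'],s['gripper_width'])
E
```

```text
pics
scene 0.044411022612677604 [[468.9, 0.0, 319.7], [0.0, 468.9, 205.0], [0.0, 0.0, 1.0]] [1.315 0.202 0.788]
side 0.045285398550631746 [[507.1, 0.0, 322.3], [0.0, 507.1, 215.3], [0.0, 0.0, 1.0]] [-0.099 -0.764  0.739]
wrist -0.0313352351552484 [[319.8, 0.0, 319.0], [0.0, 319.8, 197.5], [0.0, 0.0, 1.0]] [0.091 0.623 0.375]
0.15 [0.16591068 0.60229899 0.23083054] [[-3.08740725e-04  2.65566269e-01  9.64092558e-01]
 [-9.04633408e-04  9.64092136e-01 -2.65566443e-01]
 [-9.99999543e-01 -9.54141513e-04 -5.74143853e-05]] 0.08554320103740334
```

View pics/scene0.png

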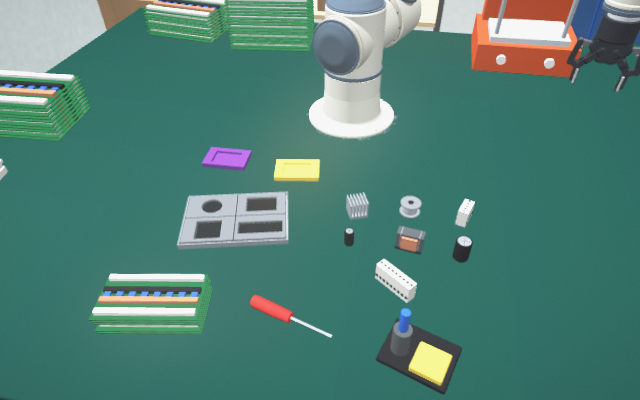

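View pics/side0.png

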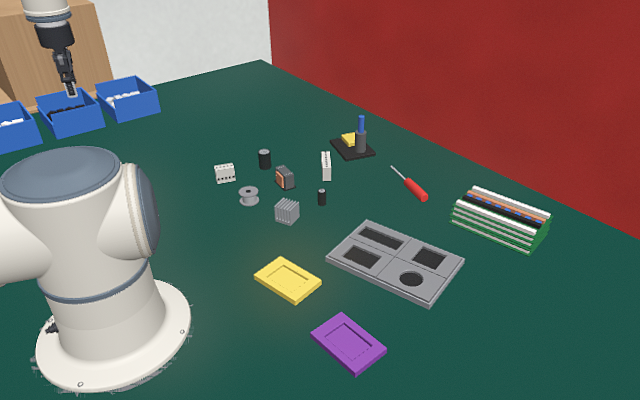

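The scene view shows the tray at (235,219), with round pocket (212,206), long (261,227), square (208,229) and oblong (262,204). The parts are the heat sink (357,206), transformer (410,240), long terminal (395,280), thick cap (462,249), thin cap (349,237) and short terminal (465,212). There is also a spool decoy at (410,206).

Run:
```python
from h import *
d=load('scene0.png'); s=load('side0.png')
print('tray sc',ray(d,[(185,196),(288,192),(288,240),(180,243)],.014).round(3).tolist())
print('tray sd',ray(s,[(366,220),(464,262),(430,304),(327,259)],.014).round(3).tolist())
for n,z,a,b in [('long',.044,(396,272),(326,153)),('cap',.05,(463,241),(265,151)),('heat',.044,(357,197),(287,203)),('trafo',.044,(411,232),(285,171)),('short',.044,(466,205),(224,167)),('thin',.04,(349,231),(322,190)),
 ('pround',.01,(212,206),(411,279)),('psq',.01,(208,229),(429,257)),('pobl',.01,(262,204),(361,257)),('plong',.01,(260,227),(380,238)),('spool',.03,(410,200),(249,188))]:
    print(n,ray(d,a,z)[0,:2].round(3),ray(s,b,z)[0,:2].round(3))
```

```text
tray sc [[0.504, -0.338, 0.014], [0.434, -0.087, 0.014], [0.599, -0.041, 0.014], [0.66, -0.278, 0.014]]
tray sd [[0.593, -0.045, 0.014], [0.655, -0.292, 0.014], [0.503, -0.332, 0.014], [0.429, -0.1, 0.014]]
long [0.667 0.21 ] [0.692 0.236]
cap [0.554 0.343] [0.557 0.344]
heat [0.45  0.094] [0.461 0.097]
trafo [0.544 0.231] [0.544 0.226]
short [0.425 0.351] [0.426 0.347]
thin [0.566 0.095] [0.567 0.095]
pround [ 0.522 -0.259] [ 0.529 -0.256]
psq [ 0.6   -0.236] [ 0.612 -0.231]
pobl [ 0.488 -0.139] [ 0.495 -0.138]
plong [ 0.568 -0.118] [ 0.574 -0.114]
spool [0.418 0.221] [0.434 0.233]
```

```bash
cat >> h.py <<'E'
from scipy.spatial.transform import Rotation as Rn
def tgt(yaw):  # tool x down, jaw axis (tool y) at yaw deg; picks nearer half turn
    a=np.radians(yaw); y=np.array([np.cos(a),np.sin(a),0]); x=np.array([0,0,-1.]); return np.c_[x,y,np.cross(x,y)]
def go(p,yaw,half=True):
    s=manip.read_state(); R=np.array(s['ee_rot']); t=np.array(s['tcp_pos'])
    T=min([tgt(yaw),tgt(yaw+180)] if half else [tgt(yaw)],key=lambda T:Rn.from_matrix(R.T@T).magnitude())
    rv=Rn.from_matrix(R.T@T).as_rotvec(degrees=True)
    print('t',round(s['clock'],2),'tcp',t.round(4),'yaw',np.degrees(np.arctan2(R[1,1],R[0,1])).round(1),'j6',round(s['joints'][5],2),'w',round(s['gripper_width'],4))
    print(' to',np.round(p,4),yaw,': shift now-frame mm',(R.T@(p-t)*1e3).round(1),'shift if turned first',(T.T@(p-t)*1e3).round(1),'turn',rv.round(1))
E
python3 -c "
from h import *
go(np.array([.5,.22,.33]),74.6)"
```

```text
t 0.15 tcp [0.1659 0.6023 0.2308] yaw 74.6 j6 -0.1 w 0.0855
 to [0.5  0.22 0.33] 74.6 : shift now-frame mm [ -98.9 -279.9  423.6] shift if turned first [ -99.2 -279.9  423.6] turn [-0.  -0.   0.1]
```

```bash
python3 -m handwheel '[[1,[-11,-31,47],[0,0,0]],[1,[-11,-31,47],[0,0,0]],[1,[-11,-31,47],[0,0,0]],[1,[-11,-31,47],[0,0,0]],[1,[-11,-31,47],[0,0,0]],[1,[-11,-31,47],[0,0,0]],[1,[-11,-31,47],[0,0,0]],[1,[-11,-31,47],[0,0,0]],[1,[-11,-32,47],[0,0,0]],[1,[0,0,0],[0,0,0]]]'
python3 -c "
from h import *
save('wrist','w1.png'); go(np.array([.5,.22,.33]),74.6)"
```

```text
clock: 1.4
tcp_pos: [0.5018, 0.2176, 0.3307]
ee_rot: [[0.001, 0.27, 0.963], [-0.0, 0.963, -0.27], [-1.0, 0.0, 0.001]]
wrist_force: [0.3, 0.4, -0.6]
gripper_width: 0.0855
t 1.45 tcp [0.5003 0.219  0.3302] yaw 74.4 j6 -1.0 w 0.0852
 to [0.5  0.22 0.33] 74.6 : shift now-frame mm [ 0.2  0.9 -0.6] shift if turned first [ 0.2  0.9 -0.6] turn [-0.2 -0.   0. ]
```

View pics/w1.png

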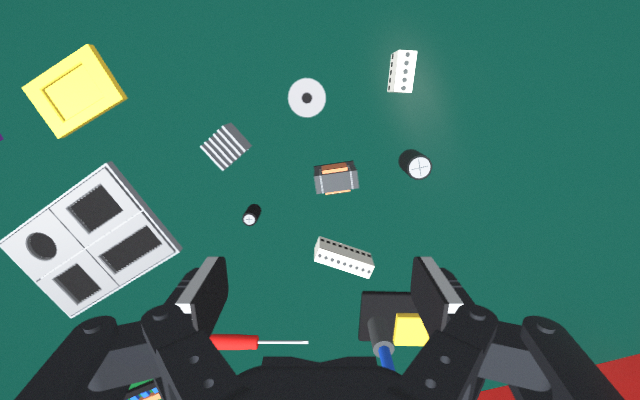

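The wrist view shows the heat sink (226,148), transformer (336,178), thick cap top (419,167), long terminal (344,257) and all four pockets. I'll enlarge these for the top-face corners.

Run:
```python
from h import *
im=cv2.imread('pics/w1.png')
def c(x,y,w=80,h=60): return cv2.resize(im[y:y+h,x:x+w],(400,300),interpolation=cv2.INTER_CUBIC)
m=np.vstack([np.hstack([c(305,228),c(190,115)]),np.hstack([c(296,148),c(380,138)])])
for i in range(0,800,50): cv2.line(m,(i,0),(i,4),(0,0,255)); cv2.line(m,(i,300),(i,304),(0,0,255))
cv2.imwrite('pics/m1.png',m)
```

```text
(no output)
```

View pics/m1.png

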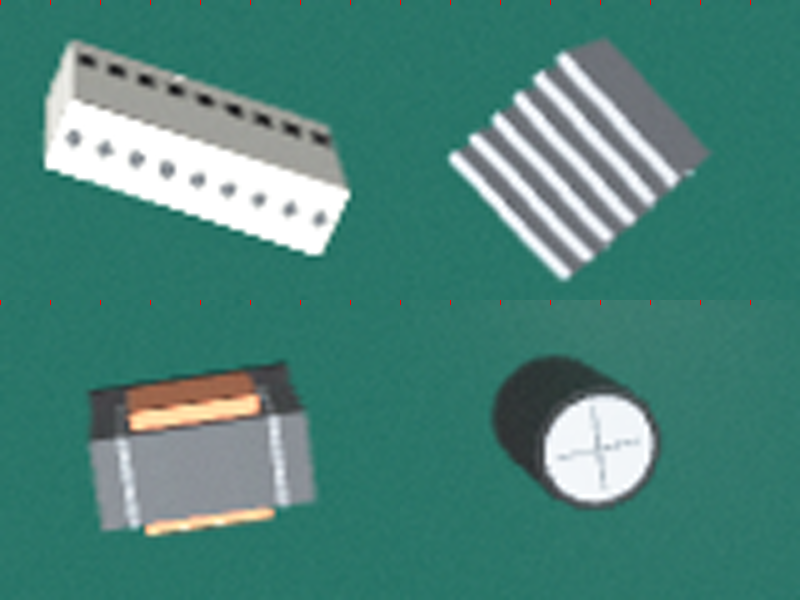

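Run:
```python
from h import *
d=load('w1.png')
def P(n,pts,off,z,sub):
    p=(np.array(pts,float)-sub)/5+off-.4; w=ray(d,p,z)[:,:2]; c=w.mean(0)
    if len(w)==4:
        e=np.roll(w,-1,0)-w; print(n,c.round(4),'sides',np.linalg.norm(e,axis=1).round(4),'dirs',(np.degrees(np.arctan2(e[:,1],e[:,0]))%180).round(1))
    else: print(n,c.round(4))
P('long',[(70,100),(348,192),(320,254),(46,166)],(305,228),.044,(0,0))
P('heat',[(450,156),(563,278),(682,176),(563,54)],(190,115),.044,(400,0))
P('trafo',[(92,440),(302,410),(315,500),(102,528)],(296,148),.044,(0,300))
P('cap',[(600,448)],(380,138),.05,(400,300))
im=d['image'].astype(int); m=((im.max(2)<70)&(im.max(2)-im.min(2)<15)).astype('uint8')[:330,:200]
m[:, :]*=255
for c in cv2.findContours(cv2.morphologyEx(m,cv2.MORPH_OPEN,np.ones((3,3))),0,2)[0]:
    if cv2.contourArea(c)<300: continue
    w=(ray(d,c[:,0],.010)[:,:2]*1000).astype('float32'); r=cv2.minAreaRect(w); print('pocket',np.round(r[0],1),np.round(r[1],1),round(r[2],1),'px',c[:,0].mean(0).round())
```

```text
long [0.6729 0.2091] sides [0.0903 0.023  0.09   0.0233] dirs [ 54.1 145.4  54.4 146.2]
heat [0.4585 0.0942] sides [0.0437 0.0449 0.0439 0.0427] dirs [ 23.6 113.2  26.5 113.4]
trafo [0.5454 0.23  ] sides [0.0585 0.0262 0.0603 0.0256] dirs [ 82.7 174.4  82.2 170.4]
cap [0.5548 0.3445]
pocket [ 679.3 -178.4] [220.   87.2] 75.4 px [140. 315.]
pocket [ 608.1 -239.9] [55.1 48.6] 14.9 px [ 81. 283.]
pocket [ 528.6 -263.3] [38.5 39.8] 59.2 px [ 43. 245.]
pocket [ 574. -121.] [34.4 97.8] 16.6 px [135. 245.]
pocket [ 494.5 -145.3] [46.3 65.8] 17.0 px [ 95. 208.]
```

```bash
python3 -c "
from h import *
go(np.array([.4585,.0942,.10]),114)"
```

```text
t 1.45 tcp [0.5003 0.219  0.3302] yaw 74.4 j6 -1.0 w 0.0852
 to [0.4585 0.0942 0.1   ] 114 : shift now-frame mm [ 230.2 -131.4   -6.8] shift if turned first [230.2 -97.  -88.9] turn [-39.6  -0.   -0. ]
```

```bash
python3 -m handwheel '[[1,[0,0,0],[-9.9,0,0]],[1,[0,0,0],[-9.9,0,0]],[1,[0,0,0],[-9.9,0,0]],[1,[0,0,0],[-9.9,0,0]],[1,[46,-19,-18],[0,0,0]],[1,[46,-19,-18],[0,0,0]],[1,[46,-20,-18],[0,0,0]],[1,[46,-19,-18],[0,0,0]],[1,[46,-20,-17],[0,0,0]],[1,[0,0,0],[0,0,0]]]'
python3 - <<'E'
from h import *
go(np.array([.4585,.0942,.013]),114); save('wrist','w2.png')
E
```

```text
clock: 2.7
tcp_pos: [0.4549, 0.0949, 0.0979]
ee_rot: [[-0.007, -0.409, 0.912], [-0.0, 0.912, 0.409], [-1.0, 0.002, -0.006]]
wrist_force: [-0.3, -0.4, 0.9]
gripper_width: 0.0854
t 2.7 tcp [0.4549 0.0949 0.0979] yaw 114.2 j6 -1.92 w 0.0854
 to [0.4585 0.0942 0.013 ] 114 : shift now-frame mm [84.8 -2.3  3.5] shift if turned first [84.9 -2.1  3. ] turn [ 0.2 -0.4 -0.1]
```

View pics/w2.png

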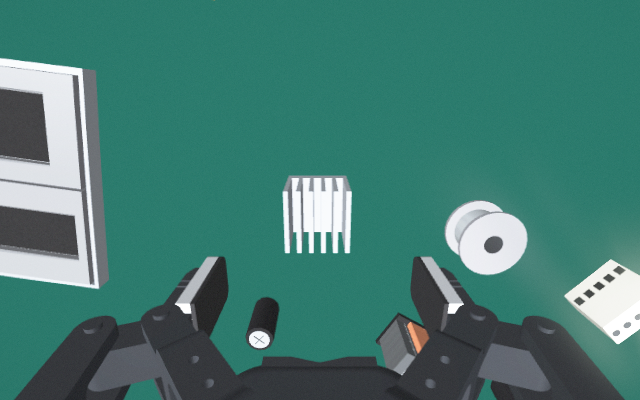

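Centred: the heat sink's fins sit at column 318 between the fingers, aligned with them.

```bash
python3 -m handwheel '[[1,[28,-1,1],[0,0,0]],[1,[28,-1,1],[0,0,0]],[1,[28,0,0],[0,0,0]],[-1,[0,0,0],[0,0,0]],[-1,[0,0,0],[0,0,0]],[-1,[0,0,0],[0,0,0]],[-1,[0,0,0],[0,0,0]],[-1,[0,0,0],[0,0,0]]]'
python3 - <<'E'
from h import *
go(np.array([.6077,-.2396,.15]),106.2)
E
```

```text
clock: 3.75
tcp_pos: [0.4616, 0.0948, 0.0179]
ee_rot: [[0.003, -0.41, 0.912], [0.001, 0.912, 0.41], [-1.0, -0.001, 0.003]]
wrist_force: [-1.5, 3.4, 9.0]
gripper_width: 0.0429
t 3.75 tcp [0.4616 0.0948 0.0179] yaw 114.2 j6 -1.92 w 0.0429
 to [ 0.6077 -0.2396  0.15  ] 106.2 : shift now-frame mm [-131.9 -365.    -3.4] shift if turned first [-132.1 -361.9   47. ] turn [8.  0.2 0. ]
```

```bash
python3 -m handwheel '[[-1,[-45,0,0],[0,0,0]],[-1,[-45,0,0],[0,0,0]],[-1,[-42,0,0],[8,0,0]],[-1,[0,-52,7],[0,0,0]],[-1,[0,-52,7],[0,0,0]],[-1,[0,-52,7],[0,0,0]],[-1,[0,-52,6],[0,0,0]],[-1,[0,-52,7],[0,0,0]],[-1,[0,-52,7],[0,0,0]],[-1,[0,-50,6],[0,0,0]]]'
python3 -m handwheel '[[-1,[0,0,0],[0,0,0]],[-1,[0,0,0],[0,0,0]]]'
python3 - <<'E'
from h import *
save('wrist','w3.png')
go(np.array([.6077,-.2396,.15]),106.2)
E
```

```text
clock: 5.0
tcp_pos: [0.6075, -0.2418, 0.15]
ee_rot: [[0.001, -0.279, 0.96], [-0.001, 0.96, 0.279], [-1.0, -0.001, 0.001]]
wrist_force: [0.4, 0.5, -0.7]
gripper_width: 0.043
clock: 5.25
tcp_pos: [0.6065, -0.2398, 0.1491]
ee_rot: [[0.0, -0.279, 0.96], [0.0, 0.96, 0.279], [-1.0, 0.0, 0.0]]
wrist_force: [0.4, 0.3, -1.4]
gripper_width: 0.0428
t 5.3 tcp [ 0.6064 -0.2393  0.149 ] yaw 106.2 j6 -2.32 w 0.0432
 to [ 0.6077 -0.2396  0.15  ] 106.2 : shift now-frame mm [-1.  -0.7  1.2] shift if turned first [-1.  -0.7  1.2] turn [ 0.  0. -0.]
```

View pics/w3.png

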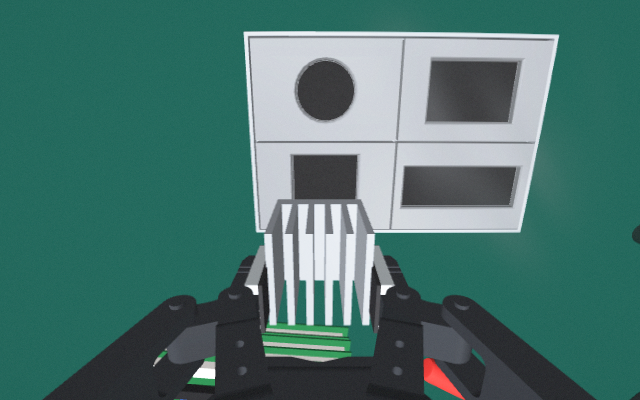

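Run:
```python
from h import *
d=load('w3.png')
for n,p,z in [('rim',[(245,33),(557,36),(521,232),(258,232)],.014),('obl',[(430,57),(523,58),(513,124),(426,123)],.017),('long',[(402.5,165),(520,165),(515,207.5),(400.5,207)],.017),('round',[(325,90)],.017),('sqtop',[(291,154),(358,154)],.017),('hs',[(265,234),(374,234),(370,324),(273,324)],.149+.023)]:
    w=ray(d,p,z)[:,:2]; e=np.roll(w,-1,0)-w
    print(n,w.mean(0).round(4),np.linalg.norm(e,axis=1).round(3),(np.degrees(np.arctan2(e[:,1],e[:,0]))%180).round(1))
```

```text
rim [ 0.5507 -0.1865] [0.251 0.172 0.252 0.172] [106.1  17.  106.1  16.4]
obl [ 0.4936 -0.1405] [0.076 0.052 0.075 0.052] [106.3  17.1 105.9  18.1]
long [ 0.5723 -0.1181] [0.105 0.04  0.107 0.039] [106.3  20.5 105.9  18. ]
round [ 0.5273 -0.2584] [0.] [0.]
sqtop [ 0.5782 -0.2438] [0.058 0.058] [106.2 106.2]
hs [ 0.6063 -0.2398] [0.045 0.045 0.044 0.045] [106.2  17.  106.2  17.7]
```

```bash
python3 -m handwheel '[[-1,[40,2,0],[0,0,0]],[-1,[40,2,1],[0,0,0]],[-1,[27,0,0],[0,0,0]],[-1,[6,0,0],[0,0,0]],[-1,[0,0,0],[0,0,0]]]'
python3 -m handwheel '[[-1,[3,0,0],[0,0,0]],[-1,[3,0,0],[0,0,0]],[-1,[0,0,0],[0,0,0]]]'
```

```text
clock: 5.92
tcp_pos: [0.6069, -0.2356, 0.0361]
ee_rot: [[0.0, -0.28, 0.96], [-0.0, 0.96, 0.28], [-1.0, -0.0, 0.0]]
wrist_force: [0.3, 0.2, -1.2]
gripper_width: 0.0434
clock: 6.3
tcp_pos: [0.6066, -0.2361, 0.0294]
ee_rot: [[0.0, -0.279, 0.96], [-0.0, 0.96, 0.279], [-1.0, -0.0, 0.0]]
wrist_force: [0.0, -0.0, 0.0]
gripper_width: 0.0429
```

```bash
python3 -m handwheel '[[-1,[2,0,0],[0,0,0]],[-1,[0,0,0],[0,0,0]]]'
python3 -m handwheel '[[0.35,[0,0,0],[0,0,0]],[0.35,[0,0,0],[0,0,0]],[0.35,[0,0,0],[0,0,0]],[0.35,[-30,0,0],[0,0,0]],[0.35,[-45,0,0],[0,0,0]],[0.35,[-45,0,0],[0,0,0]],[0.35,[0,0,0],[0,0,0]]]'
python3 -c "
from h import *
save('wrist','w4.png')
go(np.array([.5454,.230,.15]),-7.6,False)"
```

```text
clock: 6.55
tcp_pos: [0.6068, -0.2362, 0.0279]
ee_rot: [[0.001, -0.279, 0.96], [-0.0, 0.96, 0.279], [-1.0, -0.0, 0.0]]
wrist_force: [-3.3, 0.9, 9.0]
gripper_width: 0.0432
clock: 7.42
tcp_pos: [0.6084, -0.2369, 0.1509]
ee_rot: [[0.006, -0.279, 0.96], [-0.003, 0.96, 0.279], [-1.0, -0.004, 0.005]]
wrist_force: [-0.9, -0.3, -0.2]
gripper_width: 0.0578
t 7.47 tcp [ 0.6073 -0.2364  0.1487] yaw 106.2 j6 -2.32 w 0.0578
 to [0.5454 0.23   0.15  ] -7.6 : shift now-frame mm [ -2.  465.2  70.6] shift if turned first [  -1.3 -123.1 -454.1] turn [113.8   0.2  -0. ]
```

View pics/w4.png

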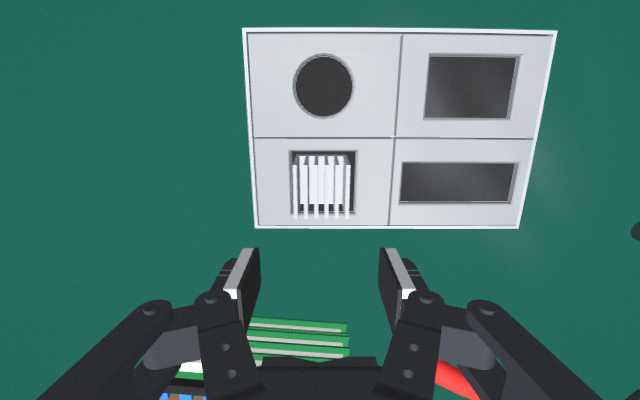

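Heat sink is down in the square pocket (322,186). Next is the transformer.

```bash
python3 -m handwheel '[[0.6,[0,58,9],[0,0,0]],[0.6,[0,58,9],[0,0,0]],[0.6,[0,58,9],[0,0,0]],[0.6,[0,58,9],[0,0,0]],[0.6,[0,58,9],[0,0,0]],[0.6,[0,58,9],[0,0,0]],[0.6,[0,58,9],[0,0,0]],[0.6,[0,59,8],[0,0,0]],[0.6,[0,0,0],[10.3,0,0]],[0.6,[0,0,0],[10.3,0,0]]]'
python3 -m handwheel '[[0.6,[0,0,0],[10.3,0,0]],[0.6,[0,0,0],[10.3,0,0]],[0.6,[0,0,0],[10.3,0,0]],[0.6,[0,0,0],[10.3,0,0]],[0.6,[0,0,0],[10.3,0,0]],[0.6,[0,0,0],[10.3,0,0]],[0.6,[0,0,0],[10.3,0,0]],[0.6,[0,0,0],[10.3,0,0]],[0.6,[0,0,0],[10.4,0,0]],[0.6,[0,0,0],[0,0,0]]]'
python3 -c "
from h import *
save('wrist','w5.png')
go(np.array([.5454,.230,.015]),-7.6,False)"
```

```text
clock: 8.72
tcp_pos: [0.544, 0.231, 0.1458]
ee_rot: [[-0.002, 0.081, 0.997], [-0.001, 0.997, -0.081], [-1.0, -0.001, -0.002]]
wrist_force: [0.5, 0.5, -0.2]
gripper_width: 0.0684
clock: 9.98
tcp_pos: [0.5445, 0.2301, 0.1461]
ee_rot: [[-0.002, 0.992, -0.125], [-0.001, -0.125, -0.992], [-1.0, -0.002, 0.001]]
wrist_force: [0.3, 0.6, -0.4]
gripper_width: 0.0682
t 10.03 tcp [0.5446 0.2301 0.1463] yaw -7.0 j6 0.42 w 0.0683
 to [0.5454 0.23   0.015 ] -7.6 : shift now-frame mm [ 1.313e+02  1.000e+00 -1.000e-01] shift if turned first [131.3   0.8  -0. ] turn [0.6 0.  0.1]
```

View pics/w5.png

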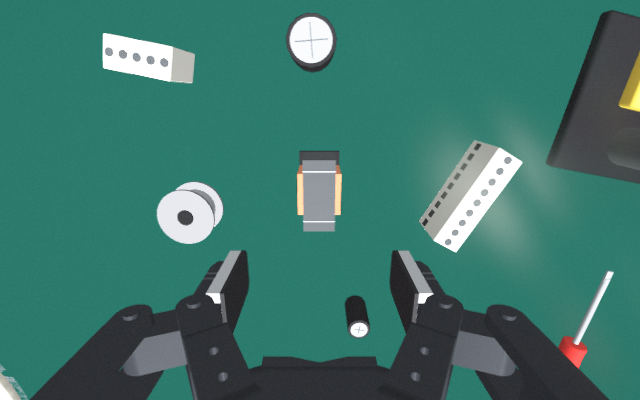

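Transformer is centred at (319,195) and square to the jaws. Descend and grip.

```bash
python3 -m handwheel '[[0.6,[50,1,0],[0.6,0,0]],[0.6,[50,0,0],[0,0,0]],[0.6,[30,0,0],[0,0,0]],[0.6,[0,0,0],[0,0,0]],[-1,[0,0,0],[0,0,0]],[-1,[0,0,0],[0,0,0]],[-1,[0,0,0],[0,0,0]],[-1,[0,0,0],[0,0,0]]]'
python3 -c "
from h import *
go(np.array([.4936,-.1408,.15]),16.3,False)"
```

```text
clock: 11.02
tcp_pos: [0.5468, 0.2304, 0.019]
ee_rot: [[0.002, 0.991, -0.135], [0.001, -0.135, -0.991], [-1.0, 0.002, -0.001]]
wrist_force: [-1.9, -0.7, 7.0]
gripper_width: 0.0348
t 11.03 tcp [0.5468 0.2304 0.019 ] yaw -7.8 j6 0.43 w 0.0348
 to [ 0.4936 -0.1408  0.15  ] 16.3 : shift now-frame mm [-131.4   -2.4  374.9] shift if turned first [-131.  -155.3  341.4] turn [-24.1  -0.   -0.1]
```

```bash
python3 -m handwheel '[[-1,[-45,0,0],[0,0,0]],[-1,[-45,0,0],[0,0,0]],[-1,[-41,0,0],[-8,0,0]],[-1,[0,0,0],[-8,0,0]],[-1,[0,0,0],[-8,0,0]],[-1,[0,-22,49],[0,0,0]],[-1,[0,-22,49],[0,0,0]],[-1,[0,-22,49],[0,0,0]],[-1,[0,-22,49],[0,0,0]],[-1,[0,-22,49],[0,0,0]]]'
python3 -m handwheel '[[-1,[0,-22,49],[0,0,0]],[-1,[0,-23,47],[0,0,0]],[-1,[0,0,0],[0,0,0]],[-1,[0,0,0],[0,0,0]]]'
python3 -c "
from h import *
go(np.array([.4936,-.1408,.034]),16.3,False);save('wrist','w6.png')"
```

```text
clock: 12.28
tcp_pos: [0.5086, -0.0375, 0.1495]
ee_rot: [[0.002, 0.96, 0.28], [-0.0, 0.28, -0.96], [-1.0, 0.002, 0.001]]
wrist_force: [1.1, -0.3, -2.9]
gripper_width: 0.0348
clock: 12.78
tcp_pos: [0.4924, -0.1405, 0.149]
ee_rot: [[0.001, 0.96, 0.279], [-0.0, 0.279, -0.96], [-1.0, 0.001, 0.0]]
wrist_force: [-0.3, 0.9, -3.1]
gripper_width: 0.0348
t 12.78 tcp [ 0.4924 -0.1405  0.149 ] yaw 16.2 j6 -0.68 w 0.0348
 to [ 0.4936 -0.1408  0.034 ] 16.3 : shift now-frame mm [115.    1.    0.6] shift if turned first [115.    1.1   0.7] turn [-0.1  0.  -0. ]
```

View pics/w6.png

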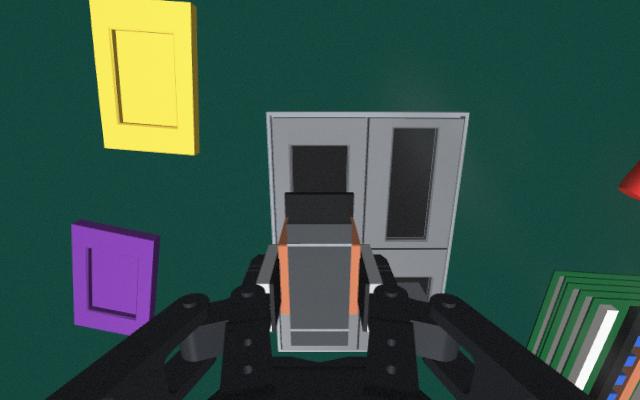

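The transformer hangs upright, in line with the oblong pocket at column 320. Lower it.

```bash
python3 -m handwheel '[[-1,[40,1,1],[0,0,0]],[-1,[40,0,0],[0,0,0]],[-1,[27,0,0],[0,0,0]],[-1,[8,0,0],[0,0,0]],[-1,[0,0,0],[0,0,0]]]'
python3 -m handwheel '[[-1,[3,0,0],[0,0,0]],[-1,[2,0,0],[0,0,0]],[-1,[0,0,0],[0,0,0]]]'
```

```text
clock: 13.45
tcp_pos: [0.4939, -0.1406, 0.0336]
ee_rot: [[-0.0, 0.96, 0.28], [0.0, 0.28, -0.96], [-1.0, -0.0, -0.0]]
wrist_force: [-0.3, 0.4, -2.7]
gripper_width: 0.0345
clock: 13.82
tcp_pos: [0.4941, -0.1414, 0.029]
ee_rot: [[0.001, 0.96, 0.279], [-0.0, 0.279, -0.96], [-1.0, 0.001, 0.001]]
wrist_force: [-0.1, 0.9, 3.7]
gripper_width: 0.0343
```

```bash
python3 -m handwheel '[[0.1,[1,0,0],[0,0,0]],[0.1,[0,0,0],[0,0,0]],[0.1,[0,0,0],[0,0,0]],[0.1,[-25,0,0],[0,0,0]],[0.1,[-45,0,0],[0,0,0]],[0.1,[-50,0,0],[0,0,0]],[0.1,[0,0,0],[0,0,0]]]'
python3 -c "
from h import *
save('wrist','w7.png')
go(np.array([.6729,.2091,.15]),-35.7,False)"
```

```text
clock: 14.7
tcp_pos: [0.4954, -0.1419, 0.1506]
ee_rot: [[0.006, 0.96, 0.279], [-0.002, 0.279, -0.96], [-1.0, 0.005, 0.004]]
wrist_force: [0.6, 0.0, -0.8]
gripper_width: 0.047
t 14.75 tcp [ 0.4944 -0.1416  0.1487] yaw 16.2 j6 -0.68 w 0.0472
 to [0.6729 0.2091 0.15  ] -35.7 : shift now-frame mm [  -1.2  269.3 -286.9] shift if turned first [  -1.3  -59.6 -388.9] turn [51.9  0.  -0.2]
```

View pics/w7.png

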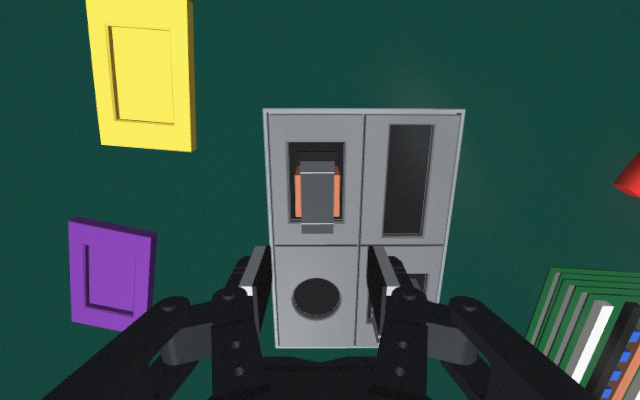

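The transformer stands in the oblong pocket (317,195). On to the long terminal block.

```bash
python3 -m handwheel '[[0.4,[0,38,-41],[0,0,0]],[0.4,[0,38,-41],[0,0,0]],[0.4,[0,38,-41],[0,0,0]],[0.4,[0,38,-41],[0,0,0]],[0.4,[0,39,-41],[0,0,0]],[0.4,[0,39,-41],[0,0,0]],[0.4,[0,39,-41],[0,0,0]],[0.4,[0,0,0],[10.4,0,0]],[0.4,[0,0,0],[10.4,0,0]],[0.4,[0,0,0],[10.4,0,0]]]'
python3 -m handwheel '[[0.4,[0,0,0],[10.4,0,0]],[0.4,[0,0,0],[10.3,0,0]],[0.4,[0,0,0],[0,0,0]],[0.4,[0,0,0],[0,0,0]]]'
python3 -c "
from h import *
save('wrist','w8.png')
go(np.array([.6729,.2091,.016]),-35.7,False)"
```

```text
clock: 16.0
tcp_pos: [0.6711, 0.2094, 0.1452]
ee_rot: [[-0.003, 0.964, -0.264], [-0.001, -0.264, -0.964], [-1.0, -0.002, 0.001]]
wrist_force: [-0.1, 0.7, -0.7]
gripper_width: 0.0594
clock: 16.5
tcp_pos: [0.6715, 0.2093, 0.1463]
ee_rot: [[-0.001, 0.815, -0.58], [-0.0, -0.58, -0.815], [-1.0, -0.001, 0.001]]
wrist_force: [-0.3, 0.9, 0.7]
gripper_width: 0.0601
t 16.55 tcp [0.6716 0.2093 0.1466] yaw -35.5 j6 0.84 w 0.0598
 to [0.6729 0.2091 0.016 ] -35.7 : shift now-frame mm [130.6   1.3  -0.6] shift if turned first [130.6   1.2  -0.6] turn [0.2 0.  0. ]
```

View pics/w8.png

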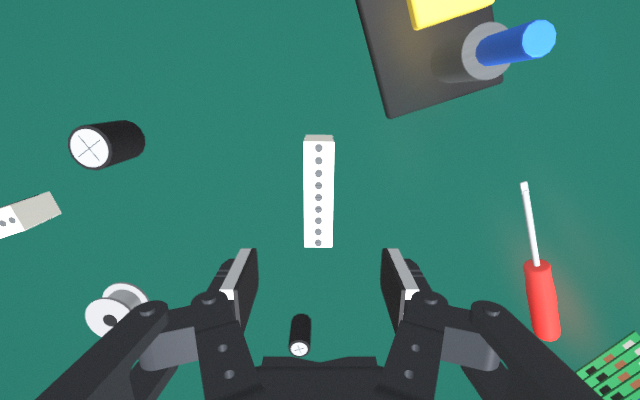

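The long block lies straight at column 318, between the jaws.

```bash
python3 -m handwheel '[[0.4,[50,1,0],[0,0,0]],[0.4,[50,0,0],[0,0,0]],[0.4,[29,0,0],[0,0,0]],[0.4,[0,0,0],[0,0,0]],[-1,[0,0,0],[0,0,0]],[-1,[0,0,0],[0,0,0]],[-1,[0,0,0],[0,0,0]],[-1,[0,0,0],[0,0,0]]]'
python3 -c "
from h import *
go(np.array([.5724,-.118,.15]),16.3,False)"
```

```text
clock: 17.55
tcp_pos: [0.6738, 0.2091, 0.0203]
ee_rot: [[0.003, 0.812, -0.583], [0.001, -0.583, -0.812], [-1.0, 0.002, -0.002]]
wrist_force: [-0.6, 0.1, 8.1]
gripper_width: 0.0231
t 17.55 tcp [0.6738 0.2091 0.0203] yaw -35.7 j6 0.84 w 0.0231
 to [ 0.5724 -0.118   0.15  ] 16.3 : shift now-frame mm [-130.2  108.7  324.5] shift if turned first [-129.7 -189.1  285.5] turn [-52.   -0.1  -0.2]
```

```bash
python3 -m handwheel '[[-1,[-45,0,0],[0,0,0]],[-1,[-45,0,0],[0,0,0]],[-1,[-40,0,0],[-8,0,0]],[-1,[0,0,0],[-9,0,0]],[-1,[0,0,0],[-9,0,0]],[-1,[0,0,0],[-9,0,0]],[-1,[0,0,0],[-9,0,0]],[-1,[0,0,0],[-8,0,0]],[-1,[0,-27,41],[0,0,0]],[-1,[0,-27,41],[0,0,0]]]'
python3 -m handwheel '[[-1,[0,-27,41],[0,0,0]],[-1,[0,-27,41],[0,0,0]],[-1,[0,-27,41],[0,0,0]],[-1,[0,-27,41],[0,0,0]],[-1,[0,-27,40],[0,0,0]],[-1,[0,0,0],[0,0,0]],[-1,[0,0,0],[0,0,0]]]'
python3 -c "
from h import *
go(np.array([.5724,-.118,.036]),16.3,False);save('wrist','w9.png')"
```

```text
clock: 18.8
tcp_pos: [0.6436, 0.1143, 0.1492]
ee_rot: [[0.002, 0.959, 0.282], [0.0, 0.282, -0.959], [-1.0, 0.002, 0.0]]
wrist_force: [0.7, -0.2, -0.9]
gripper_width: 0.0229
clock: 19.68
tcp_pos: [0.5718, -0.1186, 0.149]
ee_rot: [[0.001, 0.96, 0.28], [-0.0, 0.28, -0.96], [-1.0, 0.001, 0.0]]
wrist_force: [-0.5, -0.5, -1.0]
gripper_width: 0.023
t 19.68 tcp [ 0.5718 -0.1186  0.149 ] yaw 16.3 j6 -0.59 w 0.023
 to [ 0.5724 -0.118   0.036 ] 16.3 : shift now-frame mm [113.    0.6  -0.5] shift if turned first [113.    0.7  -0.4] turn [-0.   0.  -0.1]
```

View pics/w9.png

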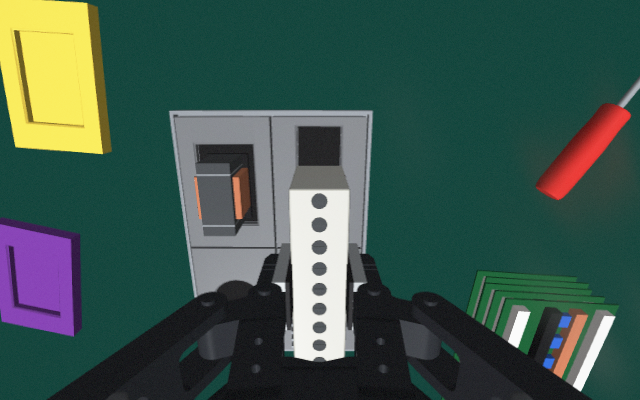

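The long block is held upright over the long pocket (319,145). Lower it.

```bash
python3 -m handwheel '[[-1,[40,1,0],[0,0,0]],[-1,[40,0,0],[0,0,0]],[-1,[26,0,0],[0,0,0]],[-1,[7,0,0],[0,0,0]],[-1,[0,0,0],[0,0,0]]]'
python3 -m handwheel '[[-1,[3,0,0],[0,0,0]],[-1,[2,0,0],[0,0,0]],[-1,[0,0,0],[0,0,0]]]'
```

```text
clock: 20.35
tcp_pos: [0.5729, -0.1179, 0.0356]
ee_rot: [[0.0, 0.96, 0.282], [-0.0, 0.282, -0.96], [-1.0, 0.0, 0.0]]
wrist_force: [1.6, -0.2, -1.8]
gripper_width: 0.0227
clock: 20.72
tcp_pos: [0.5726, -0.1185, 0.0306]
ee_rot: [[0.0, 0.96, 0.281], [-0.0, 0.281, -0.96], [-1.0, 0.0, 0.0]]
wrist_force: [-0.4, -0.2, -0.9]
gripper_width: 0.0227
```

```bash
python3 -m handwheel '[[-1,[2,0,0],[0,0,0]],[-1,[0,0,0],[0,0,0]]]'
python3 -m handwheel '[[-0.2,[0,0,0],[0,0,0]],[-0.2,[0,0,0],[0,0,0]],[-0.2,[0,0,0],[0,0,0]],[-0.2,[-25,0,0],[0,0,0]],[-0.2,[-45,0,0],[0,0,0]],[-0.2,[-50,0,0],[0,0,0]],[-0.2,[0,0,0],[0,0,0]]]'
python3 -c "
from h import *
save('wrist','w10.png')
go(np.array([.5548,.3445,.15]),16.3,False)"
```

```text
clock: 20.98
tcp_pos: [0.5727, -0.1186, 0.0302]
ee_rot: [[0.001, 0.96, 0.281], [-0.0, 0.281, -0.96], [-1.0, 0.001, 0.001]]
wrist_force: [-10.0, 3.2, 33.9]
gripper_width: 0.0228
clock: 21.85
tcp_pos: [0.5744, -0.119, 0.1518]
ee_rot: [[0.006, 0.96, 0.281], [-0.002, 0.281, -0.96], [-1.0, 0.005, 0.003]]
wrist_force: [0.6, 0.3, -0.7]
gripper_width: 0.0343
t 21.9 tcp [ 0.5733 -0.1187  0.1497] yaw 16.3 j6 -0.59 w 0.034
 to [0.5548 0.3445 0.15  ] 16.3 : shift now-frame mm [  -0.8  112.2 -449.8] shift if turned first [-3.000e-01  1.123e+02 -4.498e+02] turn [-0.   0.1 -0.1]
```

View pics/w10.png

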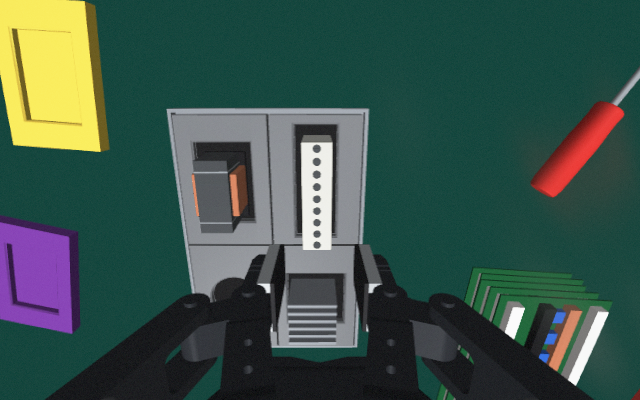

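The long block stands in its pocket (317,190). Last is the thick capacitor.

```bash
python3 -m handwheel '[[0.6,[0,14,-56],[0,0,0]],[0.6,[0,14,-56],[0,0,0]],[0.6,[0,14,-56],[0,0,0]],[0.6,[0,14,-56],[0,0,0]],[0.6,[0,14,-56],[0,0,0]],[0.6,[0,14,-56],[0,0,0]],[0.6,[0,14,-57],[0,0,0]],[0.6,[0,14,-57],[0,0,0]],[0.6,[0,0,0],[0,0,0]],[0.6,[0,0,0],[0,0,0]]]'
python3 -c "
from h import *
save('wrist','w11.png')
go(np.array([.5548,.3445,.018]),16.3,False)"
```

```text
clock: 23.15
tcp_pos: [0.553, 0.3444, 0.1469]
ee_rot: [[-0.002, 0.96, 0.281], [-0.001, 0.281, -0.96], [-1.0, -0.002, 0.001]]
wrist_force: [0.9, -0.7, 0.6]
gripper_width: 0.0685
t 23.2 tcp [0.5533 0.3438 0.1472] yaw 16.3 j6 0.18 w 0.0685
 to [0.5548 0.3445 0.018 ] 16.3 : shift now-frame mm [129.2   1.9  -0.3] shift if turned first [129.2   1.6  -0.2] turn [-0.   0.   0.1]
```

View pics/w11.png

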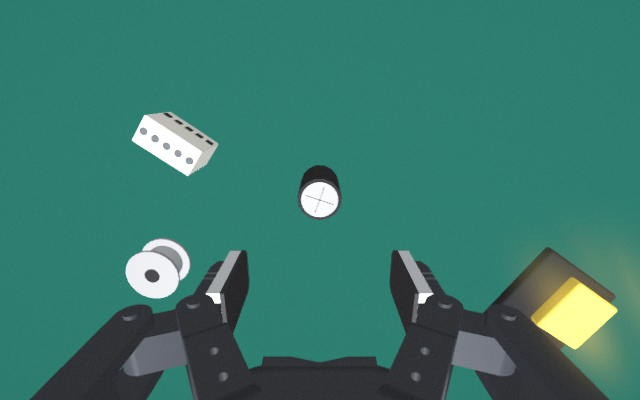

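The capacitor's top (320,199) is centred between the jaws.

```bash
python3 -m handwheel '[[0.6,[50,1,0],[0,0,0]],[0.6,[50,0,0],[0,0,0]],[0.6,[28,0,0],[0,0,0]],[0.6,[0,0,0],[0,0,0]],[-1,[0,0,0],[0,0,0]],[-1,[0,0,0],[0,0,0]],[-1,[0,0,0],[0,0,0]],[-1,[0,0,0],[0,0,0]]]'
python3 -c "
from h import *
print(ray(load('w11.png'),(319.5,199),.05))
go(np.array([.5276,-.258,.15]),16.3,False)"
```

```text
clock: 24.2
tcp_pos: [0.5556, 0.3454, 0.0222]
ee_rot: [[0.002, 0.96, 0.281], [0.001, 0.281, -0.96], [-1.0, 0.003, -0.0]]
wrist_force: [-0.7, -2.8, 7.4]
gripper_width: 0.0334
[[0.55443744 0.34376222 0.05      ]]
t 24.2 tcp [0.5556 0.3454 0.0222] yaw 16.3 j6 0.18 w 0.0334
 to [ 0.5276 -0.258   0.15  ] 16.3 : shift now-frame mm [-128.4 -195.9  571.2] shift if turned first [-127.8 -196.2  571.3] turn [-0.  -0.  -0.2]
```

```bash
python3 -m handwheel '[[-1,[-45,0,0],[0,0,0]],[-1,[-45,0,0],[0,0,0]],[-1,[-39,0,0],[0,0,0]],[-1,[0,-18,52],[0,0,0]],[-1,[0,-18,52],[0,0,0]],[-1,[0,-18,52],[0,0,0]],[-1,[0,-18,52],[0,0,0]],[-1,[0,-18,52],[0,0,0]],[-1,[0,-18,52],[0,0,0]],[-1,[0,-18,52],[0,0,0]]]'
python3 -m handwheel '[[-1,[0,-18,52],[0,0,0]],[-1,[0,-18,52],[0,0,0]],[-1,[0,-17,52],[0,0,0]],[-1,[0,-17,51],[0,0,0]],[-1,[0,0,0],[0,0,0]],[-1,[0,0,0],[0,0,0]]]'
python3 -c "
from h import *
go(np.array([.5276,-.258,.038]),16.3,False);save('wrist','w12.png')"
```

```text
clock: 25.45
tcp_pos: [0.5359, -0.0414, 0.1505]
ee_rot: [[0.002, 0.96, 0.281], [-0.0, 0.281, -0.96], [-1.0, 0.002, 0.001]]
wrist_force: [1.2, 1.2, -0.2]
gripper_width: 0.0335
clock: 26.2
tcp_pos: [0.5267, -0.2577, 0.1499]
ee_rot: [[0.001, 0.96, 0.28], [-0.0, 0.28, -0.96], [-1.0, 0.001, 0.0]]
wrist_force: [0.5, 0.7, -0.7]
gripper_width: 0.0333
t 26.2 tcp [ 0.5267 -0.2577  0.1499] yaw 16.3 j6 -0.84 w 0.0333
 to [ 0.5276 -0.258   0.038 ] 16.3 : shift now-frame mm [111.9   0.8   0.5] shift if turned first [111.9   0.8   0.5] turn [-0.  0. -0.]
```

View pics/w12.png

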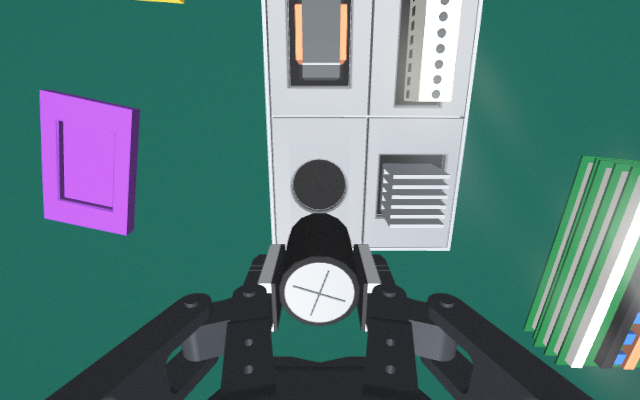

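Capacitor upright; pocket (319,185), capacitor at column 320. Lower, expecting contact near z 0.032.

```bash
python3 -m handwheel '[[-1,[40,1,0],[0,0,0]],[-1,[40,0,0],[0,0,0]],[-1,[25,0,0],[0,0,0]],[-1,[7,0,0],[0,0,0]],[-1,[0,0,0],[0,0,0]]]'
python3 -m handwheel '[[-1,[3,0,0],[0,0,0]],[-1,[3,0,0],[0,0,0]],[-1,[0,0,0],[0,0,0]]]'
```

```text
clock: 26.88
tcp_pos: [0.528, -0.257, 0.0378]
ee_rot: [[0.0, 0.96, 0.282], [-0.0, 0.282, -0.96], [-1.0, 0.0, 0.0]]
wrist_force: [0.4, -0.1, -0.2]
gripper_width: 0.0336
clock: 27.25
tcp_pos: [0.5282, -0.2579, 0.0322]
ee_rot: [[0.001, 0.96, 0.281], [-0.001, 0.281, -0.96], [-1.0, 0.001, 0.001]]
wrist_force: [-0.2, 0.0, 9.0]
gripper_width: 0.0335
```

```bash
python3 -m handwheel '[[0.05,[0,0,0],[0,0,0]],[0.05,[0,0,0],[0,0,0]],[0.05,[0,0,0],[0,0,0]],[0.05,[-25,0,0],[0,0,0]],[0.05,[-45,0,0],[0,0,0]],[0.05,[-50,0,0],[0,0,0]],[0.05,[-50,0,40],[0,0,0]],[0.05,[-50,0,40],[0,0,0]],[0.05,[0,0,0],[0,0,0]],[0.05,[0,0,0],[0,0,0]]]'
python3 - <<'E'
from h import *
w=save('wrist','w13.png')['image'];s=save('side','s1.png')['image'];c=save('scene','c1.png')['image']
z=lambda i,x,y,a,b:cv2.resize(i[y:y+b,x:x+a],(400,300))
m=np.vstack([np.hstack([cv2.resize(w,(480,300)),cv2.resize(s[195:315,315:443],(320,300))]),np.hstack([z(s,200,130,200,150),z(c,170,150,160,120)])])
cv2.imwrite('pics/final.png',m[:,:,::-1])
E
```

```text
clock: 28.5
tcp_pos: [0.5492, -0.3321, 0.2481]
ee_rot: [[-0.001, 0.96, 0.28], [0.001, 0.28, -0.96], [-1.0, -0.001, -0.001]]
wrist_force: [0.1, 1.2, -0.4]
gripper_width: 0.0449
```

View pics/final.png

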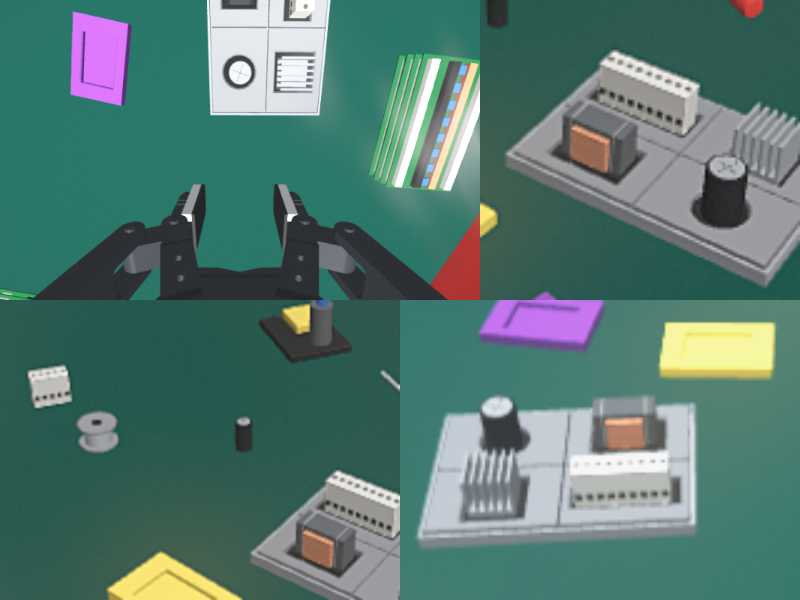

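All four parts stand upright in their pockets. The short block and thin capacitor have not moved.

```bash
python3 -c "
from plant import manip
print(manip.hand_in())"
```

```text
the job is handed in; nothing more can be done
None
```

I put the heat sink, transformer, long terminal block and thick capacitor into their own pockets, set each one down under light contact, and handed the job in at about 29 s on the robot's clock.

- **Seating:** for each part, the tool stopped on contact about 10 mm higher than it was at the pick, which is the height of the pocket floor above the bench. The measured contact heights were 27.9, 29.0, 30.2 and 32.2 mm. The contact force reached 34 N at most, at the wrist, when setting down the long block.
- **Position:** the tool was within about 1–2 mm of each pocket centre I had measured when it let go. I did not measure the parts again afterwards. The last pictures, from all three cameras, show all four upright and inside their pockets.
- **Other parts:** the short terminal block and thin capacitor look upright and in their original places in those pictures. I judged this by eye, without measuring. The robot was clear of everything at hand-in.
- **Disagreement:** my first estimate of the tray centre, from the distant wrist view, was about 4–5 mm off in y compared with the closer view. The outer rim and the pocket edges in that closer view also differed by about 2 mm. I used the pocket edges. No check failed.

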